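Hold the hidden bolt head against the nut runner

TASK

The nut runner on the jig is idling and slowly drags its bolt round. On the control box key in the tightening programme - white, then blue, then yellow, each pressed fully down and let up before the next, leaving the red cancel key alone - then reach down into the narrow gap behind the steel bracket, grip the hexagonal bolt head squarely between both fingertips and stop it from turning. Finish while still holding the head still, and leave the music box, tape roll, jar and screwdriver where they are.

Things in the scene. Friction and masses are not known exactly. Their poses are not given: they have to be found in the camera images.
- jig: the fastening jig, fixed: plywood base 20 mm thick, x -90 to 250 mm, 170 mm wide. Origin on the bench straight below the bolt head; z up, x along the bolt from head to nut. A steel bracket and a beech board stand across it with a gap between them, x from -24 to +24 mm, open at the top and at both y ends; the gap's floor is 20 mm above the bench.
- bracket_top (a point): middle of the top edge of the grey steel angle bracket on the gap's -x side, 125 mm above the bench. Upright plate 5 mm thick in x, 120 mm wide in y; its foot points away from the gap.
- board_top (a point): middle of the top edge of the beech board on the gap's +x side, 130 mm above the bench; 22 mm thick in x, 150 mm wide in y. Behind it an orange nut runner lies on the bolt's axis as far as jig x = 242 mm: 54 mm across, top 132 mm above the bench
- bolt_head (a point): centre of the hexagonal steel bolt head, 105 mm above the bench, mid-gap, 20 mm below the bracket's top. 24 mm across flats, 27.7 across corners, 16 mm long in jig x (-8 to +8 mm); an 18 mm thick sleeve joins it to the board. Its axis is level, along jig x. The sides (jig +-y) are free: pinch it from straight above, one finger on either side in y. The point does not turn.
- bolt (a joint): angle of the bolt (rad), growing as the nut runner drags it round the jig's +x axis at about 0.08 rad/s with a steady 0.2 N m. At 0 (and every 60 degrees) two flats face the jig's +-y, and a hexagon corner points straight up. Gripped with 20 N or more at any angle it stops.
- keybox: the runner's control box, fixed: white, 150 x 150 x 40 mm, origin at the centre of its underside, sides along its x and y. Four keys on top in a square of 70 mm spacing; their places change from run to run.
- key_white_top (a point): centre of the top face of the white spring key (the point moves with it): a white round cap 28 mm across in a 44 mm black collar. When up it is 18 mm above the key box's top (58 mm above the bench) and 6 mm above its collar
- key_blue_top (a point): centre of the top face of the blue spring key (the point moves with it): a blue round cap 28 mm across in a 44 mm black collar. When up it is 18 mm above the key box's top (58 mm above the bench) and 6 mm above its collar
- key_yellow_top (a point): centre of the top face of the yellow spring key (the point moves with it): a yellow round cap 28 mm across in a 44 mm black collar. When up it is 18 mm above the key box's top (58 mm above the bench) and 6 mm above its collar
- key_red_top (a point): centre of the top face of the red spring key (the point moves with it): a red round cap 28 mm across in a 44 mm black collar. When up it is 18 mm above the key box's top (58 mm above the bench) and 6 mm above its collar
- key_white (a joint): how far the white key is pressed (m): 0 up, 0.006 fully down, which takes 5 N (it starts to move at 1.5 N and springs back when let go); counts as pressed beyond 0.004
- key_blue (a joint): how far the blue key is pressed (m): 0 up, 0.006 fully down, which takes 5 N (it starts to move at 1.5 N and springs back when let go); counts as pressed beyond 0.004
- key_yellow (a joint): how far the yellow key is pressed (m): 0 up, 0.006 fully down, which takes 5 N (it starts to move at 1.5 N and springs back when let go); counts as pressed beyond 0.004
- key_red (a joint): how far the red key is pressed (m): 0 up, 0.006 fully down, which takes 5 N (it starts to move at 1.5 N and springs back when let go); counts as pressed beyond 0.004; the cancel key
- music_box: bystander: beech music box 110 x 170 x 120 mm (x, y, z) with a wooden handle on top to 148 mm; origin at the centre of its underside
- tape: bystander: white roll of tape lying flat, 60 mm across, 25 mm high, origin at the centre of its underside
- jar: bystander: glass jar 60 mm across, 80 mm high, origin at the centre of its underside
- screwdriver: bystander: red-handled screwdriver lying along its x axis, about 200 mm long, handle to -x

How it is judged:
On the way, in this order (a step that is already met when the one before it is completed fails the run):
1. the white key is pressed down (value of joint key_white above 0.004 m and value of joint each of key_blue, key_yellow below 0.002 m), for 0.03 s.
2. the blue key is pressed down, the others up (value of joint key_blue above 0.004 m and value of joint each of key_white, key_yellow below 0.002 m), for 0.03 s.
3. the yellow key is pressed down, the others up (value of joint key_yellow above 0.004 m and value of joint each of key_white, key_blue below 0.002 m), for 0.03 s.
4. the bolt head is gripped and stopped, all keys up (value of joint bolt below 19.5 rad and velocity of joint bolt between -0.02 and 0.02 rad/s and contact force between the fingers and bolt above 8 N and distance between the grasp point and bolt_head below 0.025 m and y of the grasp point in the frame of jig between -0.012 and 0.012 m and value of joint each of key_white, key_blue, key_yellow, key_red below 0.002 m), for 0.3 s.
At the end, for the whole second after the job is handed in: The bolt head is held: it turns slower than 0.02 rad/s, the fingers press on it with more than 8 N, the TCP is within 25 mm of the head's centre and within 12 mm of it sideways (jig y), and all keys are up (pressed less than 2 mm) (all of step 4); the arm keeps its last pose, push and grip.
It fails at once if the red cancel key is pressed (value of joint key_red above 0.003 m).
It fails at once if two keys are down at the same time (value of joint each of key_white, key_blue above 0.003 m or value of joint each of key_white, key_yellow above 0.003 m or value of joint each of key_blue, key_yellow above 0.003 m).
It fails at once if the music box, tape roll, jar or screwdriver is pushed more than 3 cm (distance of any of music_box, tape, jar, screwdriver from where it was at the start of the episode above 0.03 m).
It also fails if it takes over 51 s, if anything falls off the work surface, if the arm or the gripper's body presses on something with over 40 N, if the wrist force passes 120 N, or if a joint passes its speed limit or range.

ROBOT

A 7-joint arm with a two-finger parallel gripper is mounted at the origin on the work surface. World frame = base frame: x ahead of the robot, y to its left, z up, the work surface at z = 0. Lengths are in m, angles in rad, forces in N, time in s.
With the tool pointing down it reaches from about 0.375 to 0.925 m from the base axis. Payload 3.1 kg.
Tool frame: the origin (TCP) lies between the finger pads, 19 mm behind the fingertips; this is the grasp point; z points along the fingers, y is the direction in which the jaws open and shut (so a half turn about z gives the same grasp; the last joint's range is limited). The gripper opens to 85 mm and grips with 20 to 120 N. Pads are 22 mm wide; open, the fingers measure 114 mm over their backs; the gripper's body (76 mm by 85 mm) begins 54 mm behind the grasp point. The pads swing forward as they close: fully open they stand 13 mm farther back than shut.
Start: joints at [1.126, 0.383, 0.044, 1.598, -0.018, 1.161, -0.05], TCP at [0.221, -0.611, 0.25] pointing down, gripper open.
Joint ranges: [-2.61, 2.61], [-0.41, 2.15], [-1.48, 1.57], [0, 2.5], [-1.57, 4.71], [0.05, 1.97], [-2.85, 2.85]. Speed limits (rad/s): [2.79, 2.79, 3.14, 3.14, 3.14, 3.14, 3.14].

INTERFACE

Orientations are given as a unit quaternion [x, y, z, w].
In Python, from cell import manip gives the robot as it stands.
- The arm moves only by the tool jog_arm, never from a script. Its argument "series" is a list of rows, each a list of 6 numbers: the shift along the tool's x, y, z as a fraction of full scale, then the turn, a rotation vector about the tool's x, y, z as a fraction of full scale. In form: [[dx, dy, dz, ax, ay, az], ...]. A call has 1 to 20 rows; each row shifts and turns the pose as measured when the row begins, along the tool's axes as they then stand; what a row does not reach is not made up. Full scale, the value 1, is 50 mm for a shift and 0.08 rad for a turn. A row lasts 1/8 s, in which the tool goes at most 62.5 mm and 10.7 degrees, less where a joint would pass 70% of its speed; a pose out of reach is approached as far as the arm can. A call with a number of a shift or a turn outside -1 to 1 is refused whole. A call with a gripper value outside its range is refused whole. "gripper" is the closure, from 0 (fully open) to 1 (shut), set as the call begins (left out, the last holds). The fingers move at their own pace and stop on an object; the grip force is fixed at half the most. Time passes only in rows, so rows that do not move let the fingers close. It gives the time, the measured TCP pose, the force and the opening at its end, in the units of the state.
- manip.observe(): the state, without advancing time (a new reading comes with each control period).
- manip.camera(name): name is "scene" or "top" or "wrist"; returns a dict with "image" (400x640x3 uint8, red, green, blue), "fx", "fy", "cx", "cy" (pixels), "rvec" (rotation vector, rad) and "tvec" (3), from world to camera coordinates, as OpenCV has them. Camera axes: x right, y down, z forward; pixel columns grow to the right and rows downward; lengths in m; the calibration is good to about 2 mm. A picture is of the moment at which its call begins. There is no depth.
- manip.sign_off(): hands the job in, once; it reports no verdict.
The state is a dict: "time": time; "qpos": joint angles; "qvel": joint speeds; "joint_efforts": joint torques, N m; "tool_pos": TCP position; "orientation": TCP orientation; "contact_force": force on the tool from outside, world axes, zero at the start; "ft_torque": the same for the moment, N m; "finger_gap": finger opening in m.
Only numpy, scipy, OpenCV 4.12 (cv2) and the standard library are available. Lean on these libraries where they do the work, as an engineer would, in place of code of your own. Each camera call takes 0.05 s, during which the arm holds its last target. There are 200 camera calls.

## Working session

There is one attempt and no reset: what is moved stays moved. The work goes in short steps, Python scripts to look and compute and a tool call to move; the robot and the scene stay as the last step left them, time stands still between calls to the robot, and variables do not carry over. Pictures are saved under pics/ and viewed, about 8 in all and at most 12, crops included, and the job is handed in when it is done.

Besides the shell and the picture viewer there is one more tool, called after "Request:" as name(argument=value, ...), one argument or row to a line, values as JSON. jog_arm: Moves the arm, as the interface text tells. Its arguments: {"type":"object","properties":{"series":{"type":"array"},"gripper":{"type":"number"}},"required":["series"]}

```bash
mkdir -p pics; python3 - <<'E'
from cell import manip
import cv2,pickle
d={}
for n in("scene","top"):
    c=manip.camera(n);d[n]=c;cv2.imwrite(f"pics/{n}0.png",c["image"][:,:,::-1])
    print(n,c["fx"],c["cx"],c["cy"],c["rvec"],c["tvec"])
pickle.dump(d,open("c0.pkl","wb"))
print(manip.observe())
E
```

```text
scene 418.55192955179297 318.2627082310652 193.42983238706296 [ 2.20077042  0.58764595 -0.24930956] [-0.43324168 -0.10501805  1.57048819]
top 393.33153960144466 320.78303758261296 197.14394357898007 [ 2.17359106 -2.13407285  0.09679158] [-0.01210719  0.51902881  1.29520244]
{'time': 0.1, 'qpos': array([ 1.12614721,  0.38376095,  0.04386521,  1.59944953, -0.01793281,
        1.16121693, -0.04988694]), 'qvel': array([-0.00100746, -0.00072379,  0.00261118, -0.00332347,  0.00156556,
        0.00135712,  0.00058702]), 'joint_efforts': array([ 2.89546908e-03, -4.34730542e+01,  1.02947317e+00, -2.50455165e+01,
        1.08843885e-02,  5.49278862e-03,  6.92287017e-06]), 'tool_pos': array([ 0.22066786, -0.61051286,  0.2486931 ]), 'orientation': array([ 9.84994326e-01,  1.72582408e-01, -2.64144235e-04, -1.19201911e-03]), 'contact_force': array([ 9.02880511e-01, -6.59482993e-04, -1.86538406e-01]), 'ft_torque': array([ 0.00877563, -0.00307174,  0.0014206 ]), 'finger_gap': 0.08562404954907504}
```

View pics/top0.png

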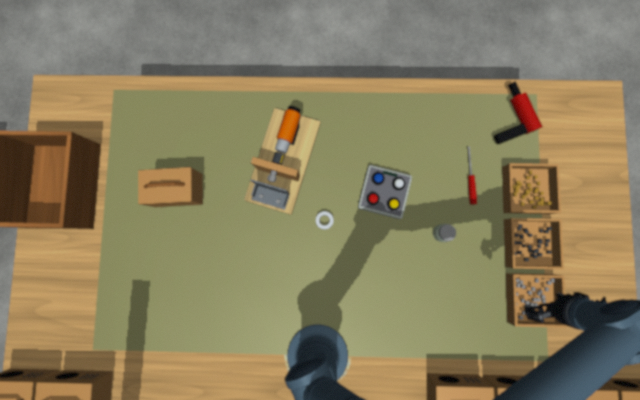

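View pics/scene0.png

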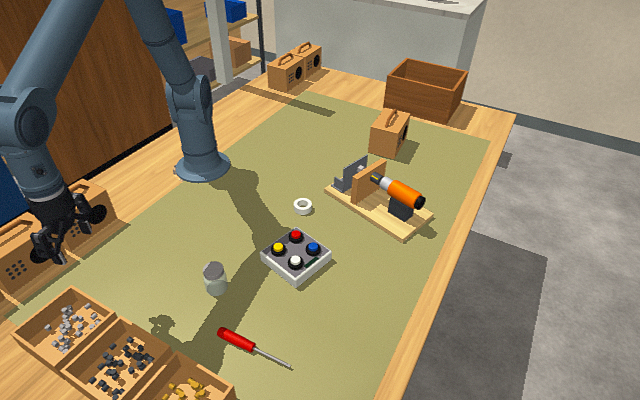

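The top view shows the jig around (283,160), with the bracket at (270,195) and the runner at (290,125). The key box is around (385,190): blue (378,178), white (399,184), red (373,198), yellow (394,203). The tape is at (325,220), the jar at (445,233) and the screwdriver at (471,180).

```bash
cat > h.py <<'E'
import numpy as np,cv2
def K(c): return np.array([[c["fx"],0,c["cx"]],[0,c["fy"],c["cy"]],[0,0,1.]])
def ray(c,uv,z):
    R=cv2.Rodrigues(np.array(c["rvec"]))[0];t=np.array(c["tvec"]).ravel()
    C=-R.T@t;d=R.T@np.linalg.inv(K(c))@np.array([uv[0],uv[1],1.])
    return C+d*(z-C[2])/d[2]
def proj(c,P): return cv2.projectPoints(np.array(P,float).reshape(-1,3),np.array(c["rvec"]),np.array(c["tvec"]),K(c),None)[0].reshape(-1,2)
def keys(c,box=None):
    h=cv2.cvtColor(c["image"],cv2.COLOR_RGB2HSV).astype(int);H,S,V=h[...,0],h[...,1],h[...,2]
    m={"red":((H<6)|(H>174))&(S>170)&(V>80),"yellow":(abs(H-27)<6)&(S>180)&(V>120),"blue":(abs(H-110)<12)&(S>150)&(V>80),"white":(S<40)&(V>170)}
    o={}
    for k,a in m.items():
        a=a.astype(np.uint8)
        if box: b=np.zeros_like(a);x0,y0,x1,y1=box;b[y0:y1,x0:x1]=1;a=a*b
        n,l,s,ce=cv2.connectedComponentsWithStats(a)
        o[k]=[(ce[i].round(1),s[i,4]) for i in sorted(range(1,n),key=lambda i:-s[i,4])[:3]]
    return o
E
python3 - <<'E'
import pickle;from h import *
d=pickle.load(open("c0.pkl","rb"))
for n,b in(("top",(355,160,415,222)),("scene",(258,225,335,290))):
    c=d[n]
    for k,v in keys(c,b).items(): print(n,k,[(p.tolist(),a,ray(c,p,.058).round(4)) for p,a in v])
c=d["top"];im=c["image"][95:220,240:330,::-1]
a=cv2.resize(im,None,fx=4.8,fy=4.8,interpolation=cv2.INTER_CUBIC)
im=d["scene"]["image"][145:245,315:440,::-1]
b=cv2.resize(im,None,fx=2.9,fy=2.9,interpolation=cv2.INTER_CUBIC)
o=np.zeros((600,800,3),np.uint8);o[:a.shape[0],:a.shape[1]]=a;o[:b.shape[0],435:435+b.shape[1]]=b[:,:365]
cv2.imwrite("pics/crop1.png",o)
E
```

```text
top red [([373.0, 198.0], np.int32(69), array([ 0.516 , -0.1747,  0.058 ]))]
top yellow [([393.9, 203.4], np.int32(59), array([ 0.4994, -0.243 ,  0.058 ]))]
top blue [([378.2, 177.6], np.int32(69), array([ 0.5841, -0.1915,  0.058 ]))]
top white [([398.9, 182.9], np.int32(39), array([ 0.5675, -0.2595,  0.058 ]))]
scene red [([295.4, 234.2], np.int32(69), array([ 0.5201, -0.1788,  0.058 ]))]
scene yellow [([277.8, 246.7], np.int32(75), array([ 0.5033, -0.246 ,  0.058 ]))]
scene blue [([312.6, 246.3], np.int32(70), array([ 0.5873, -0.1949,  0.058 ]))]
scene white [([297.3, 264.1], np.int32(258), array([ 0.5843, -0.2726,  0.058 ])), ([294.9, 259.5], np.int32(70), array([ 0.57 , -0.262,  0.058])), ([302.7, 231.5], np.int32(21), array([ 0.5327, -0.1585,  0.058 ]))]
```

View pics/crop1.png

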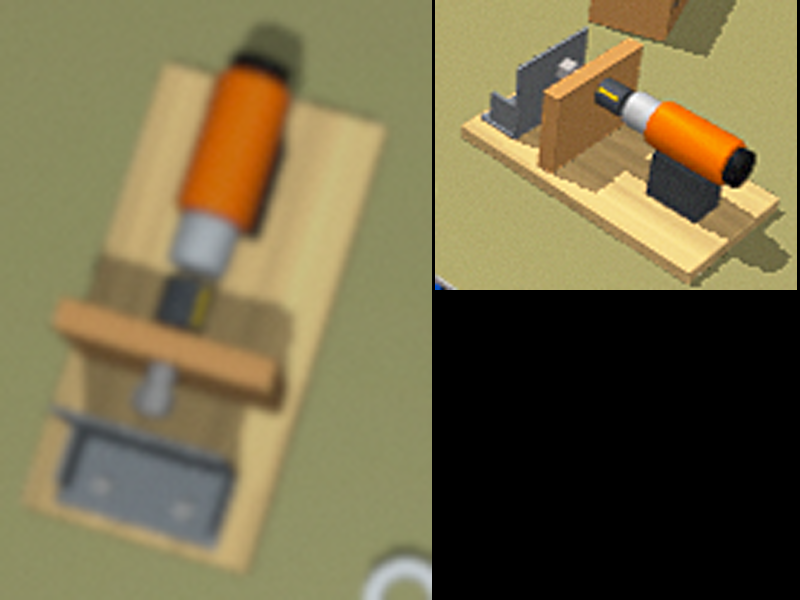

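The crop shows the jig base's four corners, the bracket, and the bolt head at about crop (155,395). I'll fit the jig pose from the corners in both views.

```bash
python3 - <<'E'
import pickle;from h import *
from scipy.optimize import least_squares
d=pickle.load(open("c0.pkl","rb"))
T=[((168,65),(.25,.085,.02)),((385,125),(.25,-.085,.02)),((22,507),(-.09,.085,.02)),((245,572),(-.09,-.085,.02)),((155,392),(0,0,.112)),
 ((62,303),(.046,.075,.13)),((278,390),(.024,-.075,.13))]
S=[((690,273),(.25,-.085,.02)),((778,203),(.25,.085,.02)),((463,127),(-.09,-.085,.02)),((640,40),(.046,.075,.13)),((543,93),(.024,-.075,.13))]
def w(p,P):
    P=np.array(P);c,s=np.cos(p[2]),np.sin(p[2]);return np.c_[p[0]+c*P[:,0]-s*P[:,1],p[1]+s*P[:,0]+c*P[:,1],P[:,2]]
tu=np.array([a for a,_ in T])/4.8+[240-.4,95-.4];su=(np.array([a for a,_ in S])-[435,0])/2.9+[315-.33,145-.33]
ft=lambda p:(proj(d["top"],w(p,[b for _,b in T]))-tu).ravel()
fs=lambda p:(proj(d["scene"],w(p,[b for _,b in S]))-su).ravel()
for f in(ft,fs,lambda p:np.r_[ft(p),fs(p)]):
    r=least_squares(f,[.6,.15,-.25],loss="soft_l1");print(r.x.round(4),f(r.x).reshape(-1,2).round(1).tolist())
from cell import manip
from scipy.spatial.transform import Rotation as R
print(R.from_quat(manip.observe()["orientation"]).as_matrix().round(3))
E
```

```text
[ 0.5693  0.1523 -0.2702] [[-0.8, -1.0], [0.7, -0.2], [-0.1, -0.0], [1.2, 0.6], [-0.0, 1.5], [0.2, -1.4], [-1.4, 0.4]]
[ 0.573   0.1477 -0.273 ] [[-0.0, 0.6], [0.8, -1.6], [-1.7, -0.4], [0.9, 1.8], [-0.5, -0.5]]
[ 0.5704  0.1515 -0.2706] [[-0.5, -1.3], [1.0, -0.5], [0.1, -0.4], [1.4, 0.3], [0.2, 1.1], [0.5, -1.7], [-1.1, 0.0], [-0.2, -0.6], [0.5, -2.6], [-1.8, -1.1], [0.6, 0.9], [-0.6, -1.4]]
[[ 0.94   0.34  -0.001]
 [ 0.34  -0.94   0.002]
 [-0.    -0.002 -1.   ]]
```

Request:
jog_arm(
  series=[
    [0.89,-0.42,0,0,0,0],
    [0.89,-0.42,0,0,0,0],
    [0.89,-0.42,0,0,0,0],
    [0.89,-0.42,0,0,0,0],
    [0.89,-0.42,0,0,0,0],
    [0.89,-0.42,0,0,0,0],
    [0.89,-0.42,0,0,0,0],
    [0.89,-0.42,0,0,0,0],
    [0.89,-0.42,0,0,0,0],
    [0,0,0,0,0,0.96],
    [0,0,0,0,0,0.96],
    [0,0,0,0,0,0.96],
    [0,0,0,0,0,0.96],
    [0,0,0,0,0,0.96],
    [0,0,0,0,0,0.96],
    [0,0,0,0,0,0.96],
    [0,0,0,0,0,0.96],
  ],
  gripper=1,
)

```text
time: 2.22
tool_pos: [0.5367, -0.282, 0.2357]
orientation: [0.99, -0.144, -0.011, -0.006]
contact_force: [-0.4, -0.8, -0.8]
finger_gap: 0.0
```

```bash
cat >> h.py <<'E'
def go(target,yaw=-.27):
    "remaining move to target in tool units"
    from cell import manip
    from scipy.spatial.transform import Rotation as R
    o=manip.observe();r=R.from_quat(o["orientation"]);M=r.as_matrix()
    c,s=np.cos(yaw),np.sin(yaw)
    D=R.from_matrix(np.array([[c,s,0],[s,-c,0],[0,0,-1.]]))
    print("t",o["time"],"tcp",o["tool_pos"].round(4),"gap",round(o["finger_gap"],4),"F",o["contact_force"].round(1),
     "shift",(M.T@(np.array(target)-o["tool_pos"])/.05).round(2),"turn",((r.inv()*D).as_rotvec()/.08).round(2),"q",o["qpos"].round(2))
E
python3 -c "from h import *;go((.5688,-.2608,.25))
from cell import manip
c=manip.camera('wrist');cv2.imwrite('pics/w1.png',c['image'][:,:,::-1]);import pickle;pickle.dump(c,open('w1.pkl','wb'))"
```

```text
t 2.225 tcp [ 0.5367 -0.282   0.2357] gap 0.0 F [-0.4 -0.8 -0.8] shift [ 0.49 -0.59 -0.29] turn [-0.11  0.28 -0.23] q [ 0.49  0.33 -0.09  1.7   0.02  1.14 -1.46]
```

View pics/w1.png

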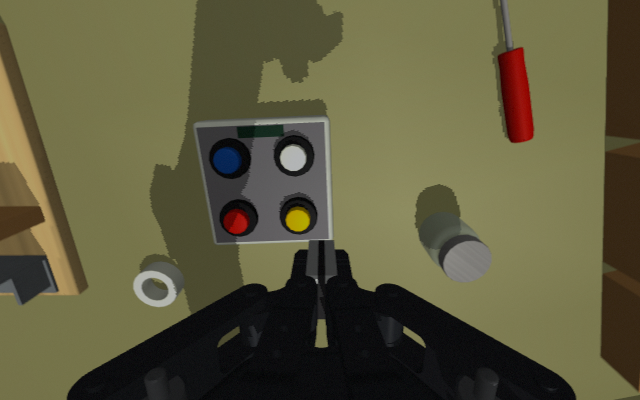

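The wrist view shows blue (229,158), white (293,157), yellow (297,218) and red (236,220), with the closed fingertips at about (321,245).

```bash
python3 - <<'E'
import pickle;from h import *
c=pickle.load(open("w1.pkl","rb"))
for k,v in keys(c,(195,120,332,242)).items(): print(k,[(p.tolist(),a,ray(c,p,.058).round(4)) for p,a in v[:1]])
E
```

```text
red [([235.5, 222.4], np.int32(409), array([ 0.5169, -0.1741,  0.058 ]))]
yellow [([297.5, 220.1], np.int32(404), array([ 0.4998, -0.2423,  0.058 ]))]
blue [([225.6, 160.1], np.int32(427), array([ 0.5861, -0.1908,  0.058 ]))]
white [([292.5, 158.1], np.int32(450), array([ 0.5682, -0.259 ,  0.058 ]))]
```

Request:
jog_arm(
  series=[
    [0.49,-0.59,0,-0.11,0.28,-0.23],
    [0,0,0,0,0,0],
  ],
)

```text
time: 2.52
tool_pos: [0.5684, -0.2602, 0.2342]
orientation: [0.991, -0.134, -0.001, 0.0]
contact_force: [-0.2, 0.6, -0.3]
finger_gap: -0.0002
```

```bash
python3 -c "from h import *;go((.569,-.261,.095))"
```

```text
t 2.525 tcp [ 0.5684 -0.2602  0.2342] gap -0.0002 F [-0.2  0.6 -0.3] shift [0.02 0.01 2.78] turn [0.   0.02 0.  ] q [ 0.45  0.36 -0.1   1.67  0.04  1.12 -1.51]
```

Request:
jog_arm(
  series=[
    [0,0,0.8,0,0,0],
    [0,0,0.8,0,0,0],
    [0,0,0.8,0,0,0],
    [0,0,0.3,0,0,0],
    [0,0,0,0,0,0],
  ],
)

```text
time: 3.15
tool_pos: [0.567, -0.2636, 0.0964]
orientation: [0.991, -0.134, -0.001, 0.001]
contact_force: [0.3, -0.0, 0.5]
finger_gap: 0.0001
```

```bash
python3 -c "from h import *;go((.5683,-.2595,.077))"
```

```text
t 3.15 tcp [ 0.567  -0.2636  0.0964] gap 0.0001 F [ 0.3 -0.   0.5] shift [ 0.   -0.09  0.39] turn [0.04 0.02 0.02] q [ 0.44  0.51 -0.09  1.77  0.06  0.87 -1.52]
```

Request:
jog_arm(
  series=[
    [0,-0.09,0.3,0,0,0],
    [0,0,0.1,0,0,0],
    [0,0,0.06,0,0,0],
  ],
)

```text
time: 3.52
tool_pos: [0.5706, -0.2602, 0.0766]
orientation: [0.991, -0.134, 0.002, 0.002]
contact_force: [-2.9, -0.5, 4.2]
finger_gap: -0.0
```

Request:
jog_arm(
  series=[
    [0,0,0.08,0,0,0],
    [0,0,0.06,0,0,0],
  ],
)

```text
time: 3.78
tool_pos: [0.5707, -0.2603, 0.0746]
orientation: [0.991, -0.134, 0.001, 0.002]
contact_force: [-7.9, 3.9, 17.8]
finger_gap: -0.0001
```

Request:
jog_arm(
  series=[
    [0,0,0.07,0,0,0],
    [0,0,0.06,0,0,0],
  ],
)

```text
time: 4.03
tool_pos: [0.5708, -0.2603, 0.0747]
orientation: [0.991, -0.134, -0.0, 0.002]
contact_force: [-6.0, 2.9, 12.8]
finger_gap: -0.0001
```

```bash
python3 - <<'E'
from h import *
go((.57,-.26,.15))
from cell import manip
o=np.zeros((600,800,3),np.uint8)
c=manip.camera('wrist')['image'][110:290,180:380,::-1];o[:360,:400]=cv2.resize(c,None,fx=2,fy=2)
c=manip.camera('scene')['image'][190:300,240:340,::-1];o[:440,400:]=cv2.resize(c,None,fx=4,fy=4,interpolation=cv2.INTER_CUBIC)
cv2.imwrite('pics/p1.png',o)
E
```

```text
t 4.025 tcp [ 0.5708 -0.2603  0.0747] gap -0.0001 F [-6.   2.9 12.8] shift [-0.02  0.01 -1.51] turn [ 0.06 -0.    0.01] q [ 0.43  0.54 -0.09  1.77  0.07  0.83 -1.53]
```

View pics/p1.png

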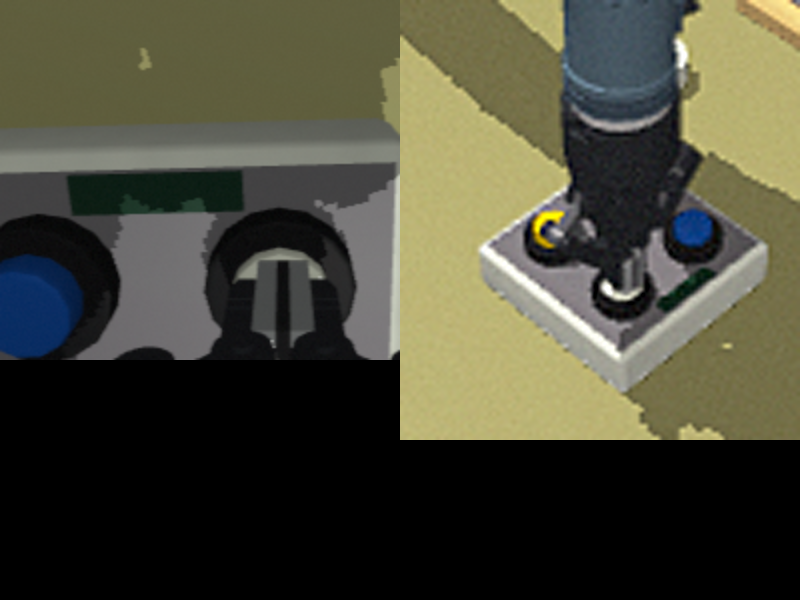

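White is flush with its collar, with a hard stop under the fingers. The 4.2 N reading 2 mm above that fits the spring curve. Next is blue.

Request:
jog_arm(
  series=[
    [0,0,-0.5,0,0,0],
    [0,0,-0.4,0,0,0],
    [0,0,0,0,0,0],
    [-0.04,-0.7,0,0,0,0],
    [-0.04,-0.7,0,0,0,0],
    [0,0,0,0,0,0],
  ],
)

```text
time: 4.88
tool_pos: [0.5869, -0.1917, 0.1201]
orientation: [0.991, -0.135, 0.002, 0.003]
contact_force: [0.5, 0.1, -0.7]
finger_gap: -0.0002
```

```bash
python3 -c "from h import *;go((.5855,-.1915,.086))"
```

```text
t 4.875 tcp [ 0.5869 -0.1917  0.1201] gap -0.0002 F [ 0.5  0.1 -0.7] shift [-0.03 -0.    0.68] turn [ 0.07 -0.06 -0.02] q [ 0.34  0.46 -0.12  1.78  0.07  0.9  -1.65]
```

Request:
jog_arm(
  series=[
    [-0.03,0,0.4,0.07,-0.06,0],
    [0,-0.01,0.28,0,0,0],
    [0,0,0.12,0,0,0],
    [0,0,0.1,0,0,0],
    [0,0,0.1,0,0,0],
  ],
)

```text
time: 5.5
tool_pos: [0.5845, -0.194, 0.0743]
orientation: [0.99, -0.138, -0.003, -0.0]
contact_force: [-11.6, 4.9, 33.7]
finger_gap: 0.0001
```

Request:
jog_arm(
  series=[
    [0,0,0.08,0,0,0],
    [0,0,0.06,0,0,0],
  ],
)

```text
time: 5.75
tool_pos: [0.5845, -0.1939, 0.0747]
orientation: [0.99, -0.139, -0.005, -0.001]
contact_force: [-4.6, 2.7, 12.8]
finger_gap: 0.0002
```

Request:
jog_arm(
  series=[
    [0,0,-0.5,0,0,0],
    [0,0,-0.4,0,0,0],
    [0,0,0,0,0,0],
    [-0.7,0.7,0,0,0,0],
    [-0.67,0.7,0,0,0,0],
    [0,0,0,0,0,0],
  ],
)

```text
time: 6.5
tool_pos: [0.4955, -0.2457, 0.1188]
orientation: [0.99, -0.14, -0.006, -0.0]
contact_force: [0.3, -0.5, 0.3]
finger_gap: -0.0001
```

```bash
python3 -c "from h import *;go((.5005,-.243,.086))"
```

```text
t 6.5 tcp [ 0.4955 -0.2457  0.1188] gap -0.0001 F [ 0.3 -0.5  0.3] shift [ 0.09 -0.08  0.65] turn [ 0.02  0.16 -0.14] q [ 0.47  0.37 -0.1   1.92  0.05  0.86 -1.51]
```

Request:
jog_arm(
  series=[
    [0.09,-0.08,0.3,0.02,0.16,-0.14],
    [0,-0.01,0.35,0,0,0],
    [0,0,0.12,0,0,0],
    [0,0,0.1,0,0,0],
    [0,0,0.1,0,0,0],
  ],
)

```text
time: 7.12
tool_pos: [0.5011, -0.2423, 0.0741]
orientation: [0.991, -0.135, -0.004, -0.001]
contact_force: [-15.1, 6.7, 44.8]
finger_gap: 0.0001
```

Request:
jog_arm(
  series=[
    [0,0,0.06,0,0,0],
    [0,0,0.06,0,0,0],
  ],
)

```text
time: 7.38
tool_pos: [0.5011, -0.2423, 0.0746]
orientation: [0.991, -0.135, -0.006, -0.001]
contact_force: [-6.8, 2.1, 15.3]
finger_gap: 0.0001
```

Request:
jog_arm(
  series=[
    [0,0,-0.9,0,0,0],
    [0,0,-0.9,0,0,0],
    [0,0,-0.9,0,0,0],
    [0,0,-0.9,0,0,0],
    [-0.09,-0.9,0,0,0,0],
    [-0.09,-0.9,0,0,0,0],
    [-0.09,-0.9,0,0,0,0],
    [-0.09,-0.9,0,0,0,0],
    [-0.09,-0.9,0,0,0,0],
    [-0.09,-0.9,0,0,0,0],
    [-0.09,-0.9,0,0,0,0],
    [0,0,0,0,0,0],
  ],
  gripper=0,
)

```text
time: 8.88
tool_pos: [0.5649, 0.083, 0.2633]
orientation: [0.991, -0.133, 0.001, -0.003]
contact_force: [0.4, -0.3, 0.7]
finger_gap: 0.0858
```

```bash
python3 - <<'E'
from h import *;go((.571,.150,.24))
from cell import manip
c=manip.camera('wrist');cv2.imwrite('pics/w2.png',c['image'][:,:,::-1]);import pickle;pickle.dump(c,open('w2.pkl','wb'))
print(proj(c,[[.571,.15,.105],[.571,.15,.119]]))
E
```

```text
t 8.875 tcp [0.5649 0.083  0.2633] gap 0.0858 F [ 0.4 -0.3  0.7] shift [-0.24 -1.32  0.47] turn [-0.06 -0.01  0.03] q [ 0.07  0.24 -0.33  1.77  0.08  1.14 -2.12]
[[257.03116771 199.62660139]
 [253.96123409 203.93550635]]
```

View pics/w2.png

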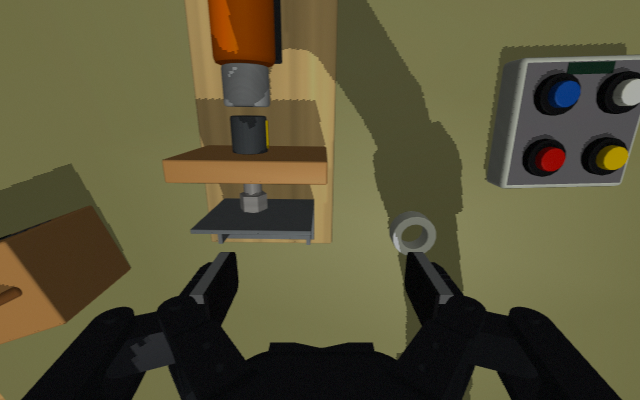

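The wrist view shows the bolt head at about (255,202), the board's near top edge from (165,160) to (327,160), and the bracket's top edge from (192,231) to (314,237). I'll refine the jig pose from these.

```bash
python3 - <<'E'
import pickle;from h import *
from scipy.optimize import least_squares
c=pickle.load(open("w2.pkl","rb"))
L=[((165,160),(.024,.075,.13)),((327,160),(.024,-.075,.13)),((192,231),(-.024,.06,.125)),((314,236),(-.024,-.06,.125)),((325,147),(.046,-.075,.13)),((177,148),(.046,.075,.13)),((255,202),(0,0,.111))]
uv=np.array([a for a,_ in L]);P=np.array([b for _,b in L])
def w(p): k,s=np.cos(p[2]),np.sin(p[2]);return np.c_[p[0]+k*P[:,0]-s*P[:,1],p[1]+s*P[:,0]+k*P[:,1],P[:,2]]
f=lambda p:(proj(c,w(p))-uv).ravel()
print(f([.571,.15,-.2706]).reshape(-1,2).round(1).tolist())
r=least_squares(f,[.571,.15,-.27],loss="soft_l1");print(r.x.round(4),f(r.x).reshape(-1,2).round(1).tolist())
E
```

```text
[[3.1, 22.6], [4.1, 23.3], [1.4, -2.3], [1.1, -6.8], [6.4, 12.4], [-12.8, 10.8], [0.7, -0.6]]
[ 0.5807  0.1485 -0.2556] [[-0.0, 13.4], [2.6, 11.6], [-0.5, -10.7], [0.2, -16.9], [4.5, 0.2], [-16.4, 1.1], [-1.0, -9.9]]
```

```bash
python3 - <<'E'
import pickle;from h import *
from scipy.optimize import least_squares
c=pickle.load(open("w2.pkl","rb"))
L=[((165,183),(.024,.075,.13)),((327,183),(.024,-.075,.13)),((192,231),(-.024,.06,.125)),((314,231),(-.024,-.06,.125)),((327,160),(.046,-.075,.13)),((165,160),(.046,.075,.13)),((255,202),(0,0,.111))]
uv=np.array([a for a,_ in L]);P=np.array([b for _,b in L])
def w(p): k,s=np.cos(p[2]),np.sin(p[2]);return np.c_[p[0]+k*P[:,0]-s*P[:,1],p[1]+s*P[:,0]+k*P[:,1],P[:,2]]
f=lambda p:(proj(c,w(p))-uv).ravel()
r=least_squares(f,[.571,.15,-.27],loss="soft_l1");print(r.x.round(4),f(r.x).reshape(-1,2).round(1).tolist())
go((*r.x[:2],.24),r.x[2])
E
```

```text
[ 0.5707  0.1521 -0.2635] [[1.0, 1.1], [1.7, 0.6], [-0.2, -1.1], [-0.8, -1.4], [1.8, -0.2], [-3.1, 0.3], [-1.2, 0.2]]
t 8.925 tcp [0.565  0.0797 0.2631] gap 0.0855 F [-0.1 -0.2  1.1] shift [-0.28 -1.42  0.47] turn [-0.04 -0.01 -0.1 ] q [ 0.07  0.24 -0.32  1.77  0.08  1.15 -2.12]
```

Request:
jog_arm(
  series=[
    [-0.14,-0.7,0.2,0,0,0],
    [-0.14,-0.7,0.2,0,0,0],
    [0,0,0,0,0,0],
    [0,0,0,0,0,0],
  ],
)

```text
time: 9.43
tool_pos: [0.5726, 0.144, 0.2419]
orientation: [0.99, -0.141, 0.001, 0.001]
contact_force: [-0.6, -0.3, -0.5]
finger_gap: 0.0855
```

```bash
python3 -c "from h import *;go((.571,.151,.165),-.267)"
```

```text
t 9.425 tcp [0.5726 0.144  0.2419] gap 0.0855 F [-0.6 -0.3 -0.5] shift [-0.07 -0.13  1.54] turn [ 0.03 -0.03 -0.19] q [-0.02  0.3  -0.35  1.74  0.12  1.12 -2.26]
```

Request:
jog_arm(
  series=[
    [-0.07,-0.13,0.5,0.03,-0.03,-0.19],
    [0,0,0.5,0,0,0],
    [0,0,0.4,0,0,0],
    [0,0,0,0,0,0],
  ],
)

```text
time: 9.93
tool_pos: [0.5744, 0.1406, 0.1722]
orientation: [0.99, -0.14, 0.003, 0.002]
contact_force: [1.0, 0.5, 0.1]
finger_gap: 0.0855
```

```bash
python3 - <<'E'
from h import *;go((.571,.151,.105),-.267)
from cell import manip
c=manip.camera('wrist');cv2.imwrite('pics/w3.png',c['image'][:,:,::-1])
print(proj(c,[[.571,.151,.105],[.571,.151,.119]]))
E
```

```text
t 9.925 tcp [0.5744 0.1406 0.1722] gap 0.0855 F [1.  0.5 0.1] shift [-0.13 -0.19  1.34] turn [ 0.04 -0.08 -0.18] q [-0.03  0.38 -0.34  1.8   0.15  0.99 -2.29]
[[307.91237486 230.94123115]
 [307.10477365 239.26579153]]
```

View pics/w3.png

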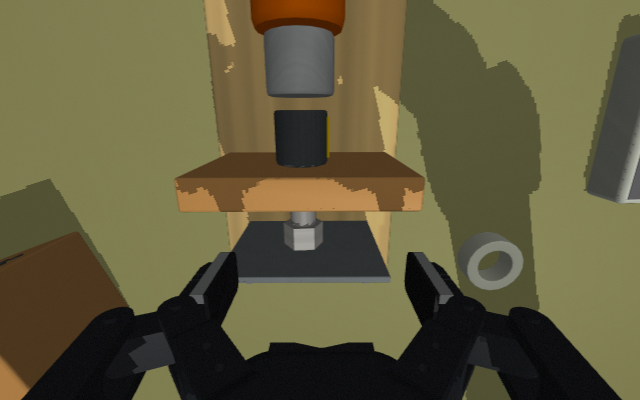

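The head is at (303,236), 4 px left of the prediction, so y ≈ 0.153. The gap is clear around it and the tool is square to the board.

Request:
jog_arm(
  series=[
    [-0.13,-0.22,0.1,0.04,-0.08,0],
    [0,0,0,0,0,0],
    [0,0,0.4,0,0,0],
  ],
)

```text
time: 10.35
tool_pos: [0.5762, 0.1541, 0.1525]
orientation: [0.99, -0.141, 0.006, -0.003]
contact_force: [-0.2, -0.1, -0.3]
finger_gap: 0.0856
```

```bash
python3 -c "from h import *;go((.571,.153,.105),-.275)"
```

```text
t 10.35 tcp [0.5762 0.1541 0.1525] gap 0.0856 F [-0.2 -0.1 -0.3] shift [-0.1   0.06  0.95] turn [-0.08 -0.13 -0.1 ] q [-0.05  0.4  -0.34  1.81  0.16  0.94 -2.31]
```

Request:
jog_arm(
  series=[
    [-0.1,0.05,0,-0.08,-0.13,-0.1],
    [0,0,0.3,0,0,0],
    [0,0,0,0,0,0],
  ],
)

```text
time: 10.72
tool_pos: [0.568, 0.1523, 0.1333]
orientation: [0.991, -0.137, -0.003, 0.001]
contact_force: [0.2, -0.5, -0.3]
finger_gap: 0.0854
```

```bash
python3 -c "from h import *;go((.571,.153,.105),-.275)"
```

```text
t 10.725 tcp [0.568  0.1523 0.1333] gap 0.0854 F [ 0.2 -0.5 -0.3] shift [ 0.06 -0.03  0.57] turn [0.04 0.07 0.01] q [-0.05  0.42 -0.34  1.83  0.17  0.93 -2.31]
```

Request:
jog_arm(
  series=[
    [0.06,-0.03,0.3,0.04,0.07,0],
    [0,0,0.25,0,0,0],
    [0,0,0,0,0,0],
  ],
)

```text
time: 11.1
tool_pos: [0.5714, 0.1528, 0.1036]
orientation: [0.991, -0.137, 0.0, 0.0]
contact_force: [-0.2, 0.1, 0.0]
finger_gap: 0.0854
```

```bash
python3 -c "from h import *;go((.571,.153,.105),-.275)"
```

```text
t 11.1 tcp [0.5714 0.1528 0.1036] gap 0.0854 F [-0.2  0.1  0. ] shift [-0.01 -0.   -0.03] turn [ 0.   -0.    0.01] q [-0.06  0.47 -0.33  1.84  0.19  0.87 -2.33]
```

Request:
jog_arm(
  series=[
    [0,0,0,0,0,0],
    [0,0,0,0,0,0],
    [0,0,0,0,0,0],
    [0,0,0,0,0,0],
    [0,0,0,0,0,0],
    [0,0,0,0,0,0],
    [0,0,0,0,0,0],
    [0,0,0,0,0,0],
    [0,0,0,0,0,0],
    [0,0,0,0,0,0],
  ],
  gripper=1,
)

```text
time: 12.35
tool_pos: [0.5726, 0.1545, 0.1048]
orientation: [0.991, -0.136, 0.002, -0.001]
contact_force: [0.1, 0.4, -0.4]
finger_gap: 0.024
```

```bash
python3 - <<'E'
from h import *;go((.571,.153,.105),-.275)
from cell import manip
c=manip.camera('wrist')['image'];cv2.imwrite('pics/w4.png',c[:,:,::-1])
E
```

```text
t 12.35 tcp [0.5726 0.1545 0.1048] gap 0.024 F [ 0.1  0.4 -0.4] shift [-0.02  0.04 -0.  ] turn [-0.04 -0.03  0.02] q [-0.06  0.47 -0.33  1.84  0.19  0.87 -2.33]
```

View pics/w4.png

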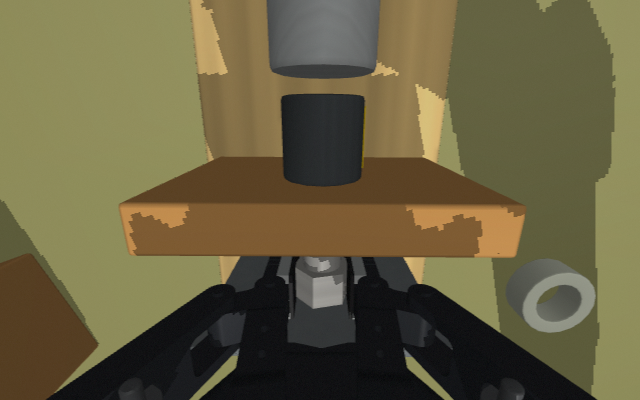

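The head sits squarely between the fingers at (320,283), and the opening of 24.0 mm equals the width across flats. I'll hold for a while and check that nothing turns.

Request:
jog_arm(
  series=[
    [0,0,0,0,0,0],
    [0,0,0,0,0,0],
    [0,0,0,0,0,0],
    [0,0,0,0,0,0],
    [0,0,0,0,0,0],
    [0,0,0,0,0,0],
    [0,0,0,0,0,0],
    [0,0,0,0,0,0],
    [0,0,0,0,0,0],
    [0,0,0,0,0,0],
    [0,0,0,0,0,0],
    [0,0,0,0,0,0],
    [0,0,0,0,0,0],
    [0,0,0,0,0,0],
    [0,0,0,0,0,0],
    [0,0,0,0,0,0],
  ],
)

```text
time: 14.4
tool_pos: [0.5726, 0.1545, 0.1048]
orientation: [0.991, -0.136, 0.002, -0.001]
contact_force: [0.0, 1.0, -1.3]
finger_gap: 0.0239
```

```bash
python3 - <<'E'
from h import *;go((.571,.153,.105),-.275)
from cell import manip
c=manip.camera('wrist')['image'];a=cv2.imread('pics/w4.png')[:,:,::-1]
for n,(y0,y1,x0,x1) in dict(head=(258,310,290,350),chuck=(95,185,275,370),board=(205,255,120,520)).items():
    print(n,np.abs(c[y0:y1,x0:x1].astype(int)-a[y0:y1,x0:x1]).mean().round(2))
cv2.imwrite('pics/w5.png',cv2.resize(np.hstack([a,c])[90:320,:][:,list(range(270,380))+list(range(910,1020))],None,fx=2.5,fy=2.5)[:,:,::-1])
E
```

```text
t 14.4 tcp [0.5726 0.1545 0.1048] gap 0.0239 F [ 0.   1.  -1.3] shift [-0.02  0.04 -0.  ] turn [-0.04 -0.03  0.02] q [-0.06  0.47 -0.33  1.84  0.19  0.87 -2.33]
head 0.93
chuck 1.08
board 0.81
```

View pics/w5.png

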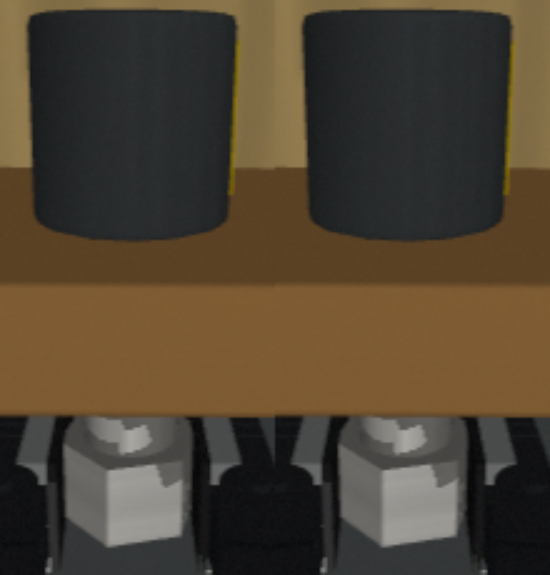

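The two views, 2 s apart, match: neither the head nor the yellow mark on the chuck has moved. I'm handing in.

```bash
python3 -c "from cell import manip;print(manip.sign_off())"
```

```text
the job is handed in; nothing more can be done
None
```

I pressed white, blue and yellow in that order, each down to a hard stop and fully released before the next. The red key was never touched. I then gripped the bolt head from above in the gap behind the bracket and handed the job in while still holding it, at about 14.5 s.

**Grip:** The finger opening was 23.9–24.0 mm, which matches the 24 mm across the flats. The tool was within about 3 mm of where I measured the head's centre. Two wrist pictures 2 s apart show no turning of the head or the chuck mark.

**Disagreements:**
- **Camera positions:** The top and scene cameras disagreed by about 4 mm per axis, so I refined positions with the wrist camera.
- **Key stops:** The keys bottomed out with the tool about 3.7 mm higher than the nominal fingertip length predicts.
- **Push force:** The yellow press peaked at about 45 N vertical at the wrist, below the 120 N wrist limit. It is above the 40 N limit for the arm and gripper body, but I believe only the fingertips touched.

**Not checked:** I confirmed white was down in a picture. Blue and yellow I judged only from the same stop height and force. I did not re-measure the music box, tape, jar or screwdriver at the end, though no unexpected contact force showed in the readings.

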